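# Hitch the draw hook to the cassette box and draw it out

## Task

The blue-grey cassette box comes from the isolation ward and must not be touched. Take the draw hook by its black grip, push its mouth onto the headed pin at the front of the box until the pin is behind the hook's sprung latch and the latch has flipped shut, then draw the box towards you by the hook until its front wall has come clearly out past the front ends of the two side rails. Work gently in both directions without forcing anything, keep the hook hitched and lying flat on the counter, let go of it, and leave the things standing around undisturbed.

Things in the scene. Friction and masses are not known exactly. Their poses are not given: they have to be found in the camera images.
- hook_grip (a point): Centre of the loose draw hook's grip, 25 mm above its underside: a black upright block 60 long x 22 thick x 50 high, bottom on the counter, to be pinched across its thickness. Axes: x from the grip to the open mouth, y left (across the 22 mm), z up. Hook 0.2 to 0.34 kg, 188 mm long. Hook and bottle swap sides of the counter from run to run.
- hook_seat (a point): Where the pin's axis lies when the pin touches the bottom of the hook's mouth: 105 mm ahead of hook_grip along its x, 14 mm above the hook's underside, axes as hook_grip. From here the mouth runs along +x: 16 mm wide at the seat (y -8 to +8), farther out y -8 to +14. The steel jaw is 12 mm thick and clear of the counter by 8 mm; the shank behind it is 18 mm wide and lies on the counter.
- hook_mouth (a point): Middle of the hook's open mouth between the tips of its two flared arms, 53 mm ahead of hook_seat and 2.5 mm left of it, axes as hook_grip. The gap here is 35 mm wide (y -15 to +20 from hook_seat's line); over the arms the jaw is 55 mm wide.
- latch (a joint): Sprung latch of the hook, a dark 5 mm steel finger slantwise across the mouth, pivot 34 mm ahead, 14 mm left of hook_seat, tip 22 mm ahead, 8 mm right. 0 = shut on its stop; to 1.05 rad as it swings inwards. The pin entering pushes it open (about 3 to 8 N); it flips shut once the pin is within 3 to 4 mm of the seat. Shut, it holds the pin with 15 to 21 mm of lengthwise slack.
- pin (a point): Axis of the box's upright steel pin, 12 mm diameter, 14 mm above the counter, level with the jaw of a hook lying there. Its head (26 mm diameter, top at 42 mm, underside at 36 mm) stops the mouth being lowered over it. It stands on a steel tongue 32 mm wide, top 6 mm above the counter, reaching 18 mm in front of the pin. x points to the box (the way to push), y left.
- box_front (a point): Foot of the front wall of the cassette box (open-topped, 200 long x 180 wide x 110 mm high), in the middle, on the counter, 62 mm behind the pin; axes as the pin's; box and pin move as one, along x only.
- box: The box as a whole; origin on the counter on the pin's axis, axes as the pin's. About 2 N slides it, so it gives way when pushed, by an amount not known (10 to 30 mm), then meets a hard stop; only then does the latch give. Drawn out, it meets a hard stop 40 mm past the rail ends. More than 25 N between hook and box is forcing.
- bay: The fixed bay the box slides in: two aluminium rails 12 mm thick, 40 mm high, 300 mm long, 190 mm apart inside. Origin on the counter midway between the rails' front ends; x along the rails away from the robot. The front wall is out past the rail ends when box_front has a negative x in this frame.
- hook: The hook as a whole; origin on its underside below hook_grip, axes as hook_grip.
- flask: Clear bottle, 60 mm diameter, 150 mm high, standing on the counter; origin under its centre. To be left alone.
- pill_cup: White open cup, 70 mm diameter, 75 mm high; origin under its centre. To be left alone.
- glove_box: Small white carton with a green band, 100 x 70 x 60 mm high; origin under its centre. To be left alone.
Things that resemble listed ones, but are neither listed nor needed, are in the scene too. Leave any brown look-alike of the hook alone.

How it is judged (in metres and radians):
On the way, in this order (a step that is already met when the one before it is completed fails the run):
1. the pin is inside the hook's mouth, behind the shut latch (x of pin in the frame of hook_seat between -0.006 and 0.027 m and y of pin in the frame of hook_seat between -0.012 and 0.014 m and z of pin in the frame of hook_seat between -0.02 and 0.02 m and value of joint latch below 0.15 rad), for 0.2 s.
2. with the pin still latched in, the box has been drawn out past the rail ends (all of step 1 and x of box_front in the frame of bay below -0.002 m), for 0.2 s.
At the end, for the whole second after the job is handed in: The pin is within the hook's mouth behind the latch (less than 27 mm ahead of the seat), the latch is shut (below 0.15 rad), the front wall of the box is at least 2 mm past the rail ends, and the hook lies flat on the counter (tilt below 0.12 rad), everything at rest (all of step 2 and angle between hook_grip's own z axis and vertical below 0.12 rad and height (world z) of hook_grip below 0.032 m and linear speed of each of hook, box below 0.01 m/s); the robot touches nothing.
It fails at once if hook and box pressed or pulled against each other with more than 25 N (contact force between hook and box above 25 N).
It fails at once if the robot touches the cassette box (contact force between any of the fingers, the arm and box above 0.5 N).
It fails at once if a bystander is moved by more than 20 mm or tipped (distance of any of flask, pill_cup, glove_box from where it was at the start of the episode above 0.02 m or angle between any of flask, pill_cup, glove_box's own z axis and vertical above 0.3 rad).
It also fails if it takes over 64 s, if anything falls off the work surface, if the arm or the gripper's body presses on something with over 40 N, if the wrist force passes 120 N, or if a joint passes its speed limit or range.

## Robot

A 6-joint arm with a two-finger parallel gripper is mounted at the origin on the work surface. World frame = base frame: x ahead of the robot, y to its left, z up, the work surface at z = 0. Lengths are in m, angles in degrees, forces in N, time in s.
With the tool pointing down it reaches from about 0.25 to 0.725 m from the base axis. Payload 9.7 kg.
Tool frame: the origin (TCP) lies at the very end of the fingers, on their centre line; the grasp point (between the pads) lies 19 mm behind it (bot.hold_point_z is the distance from the TCP to the grasp point, in m); z points along the fingers, y is the line along which they close (so a half turn about z gives the same grasp; the last joint's range is limited). The gripper opens to 85 mm and grips with 20 to 120 N. Pads are 22 mm wide; open, the fingers measure 114 mm over their backs; the gripper's body (76 mm by 85 mm) begins 54 mm behind the grasp point. The pads swing forward as they close: fully open they stand 13 mm farther back than shut.
Start: joints at [63.827, 4.979, 10.078, 95.1, 0, 90], TCP at [0.243, 0.494, 0.231] pointing down, gripper open.
Joint ranges: [-179.16, 179.16], [-48.56, 103.87], [-65.8, 70.77], [-126.05, 130.52], [-82.76, 87.17], [-180, 180]. Speed limits (degrees/s): [127.2, 127.2, 147.25, 180, 180, 180].

## Interface

Orientations are given as [roll, pitch, yaw] about the fixed x, y, z axes, in that order (R = Rz(yaw) Ry(pitch) Rx(roll)).
In Python, from workcell import bot gives the robot as it stands.
- The arm moves only by the tool play_rows, never from a script. Its argument "targets" is a list of rows, each an object with "grip": the closure in counts, from 0 (fully open) to 255 (shut); "linear": the shift along the world's x, y, z in cm, a list of three; "delta_rot": the turn, a rotation vector about the world's x, y, z in rad, a list of three. A call has 1 to 10 rows; each row is the pose to reach, as a shift and turn from the pose commanded when the call began; what a row does not reach only later rows make up. A row lasts 1/10 s, in which the tool goes at most 50 mm and 8.59 degrees, less where a joint would pass 70% of its speed; a pose out of reach is approached as far as the arm can. A call with a gripper value outside its range is refused whole. The fingers move at their own pace and stop on an object; "force" is the grip in N (left out, the last holds). Time passes only in rows, so rows that repeat a pose let the fingers close. It gives the time, the measured TCP pose, the force, the opening and the grip force at its end, in the units of the state.
- bot.get_obs(): the state, without advancing time (a new reading comes with each control period).
- bot.camera(name): name is "scene" or "top"; returns a dict with "color" (384x512x3 uint8, red, green, blue), "range_z" (384x512 float32, m along the optical axis (not along the pixel's ray), 0 where there is no reading), "fov_y" (degrees; the focal length in pixels is half the picture's height over the tangent of half this angle, whatever the lens; pixels are square), "cx", "cy" (the principal point, pixels), "world_to_cam" (4x4, takes a point from world to camera coordinates). Camera axes: x right, y up, looking along -z (the intrinsics and any distortion apply to the point x, -y, -z); pixel columns grow to the right and rows downward; lengths in m; the calibration is good to about 2 mm. A picture is of the moment at which its call begins.
- bot.job_done(): hands the job in; it is judged then, once.
Trained networks look in a picture, given as the dict that the camera call returned (one of the last four; its "shot" number tells which), for a name from the list of things; names that differ only in an ending like _2 or _b are one class to them, and where a whole thing is asked for, a point or a joint stands for the part that bears it (a point fixed in the world has none). Each returns a list of dicts, best first, with "conf" (0 to 1); they miss things now and then, are a little off and sometimes report something else, mostly with a low value. They report only what shows in the picture. A call takes as long as a camera call. They do not tell look-alikes from the thing itself.
- bot.search_frame(picture, target): "box" ([left, top, right, bottom] in pixels, round what is visible of it).
- bot.trace(picture, target): "pixels" (384x512 bool, what is visible of it) and "box" ([left, top, right, bottom] in pixels, round what is visible of it).
- bot.pinpoint(picture, target): "pixel" ([column, row] in pixels: a listed point, or the origin of a listed thing).
The state is a dict: "time": time; "q": joint angles; "qd": joint speeds; "joint_efforts": joint torques, N m; "ee_pos": TCP position; "tcp_rot": TCP orientation; "wrist_force": force on the tool from outside, world axes, zero at the start; "torque": the same for the moment, N m; "opening": finger opening in m; "grasp_force": force on a finger pad.
Only numpy, scipy, OpenCV 4.12 (cv2) and the standard library are available. Lean on these libraries where they do the work, as an engineer would, in place of code of your own. Each camera call takes 0.05 s, during which the arm holds its last target. There are 200 camera calls.

## Working session

There is one attempt and no reset: what is moved stays moved. The work goes in short steps, Python scripts to look and compute and a tool call to move; the robot and the scene stay as the last step left them, time stands still between calls to the robot, and variables do not carry over. Pictures are saved under pics/ and viewed, at most 10 in all, crops included, and the job is handed in when it is done.

Besides the shell and the picture viewer there is one more tool, called after "Call:" in YAML: its name, and indented under it one key for each argument. play_rows: Moves the arm, as the interface text tells. Its arguments: {"type":"object","properties":{"targets":{"type":"array","items":{"type":"object","properties":{"grip":{"type":"number"},"linear":{"type":"array","items":{"type":"number"}},"delta_rot":{"type":"array","items":{"type":"number"}}}}},"force":{"type":"number"}},"required":["targets"]}

```bash
mkdir -p pics
cat > h.py <<'E'
import numpy as np, cv2
from workcell import bot
def save(p,name,box=None,s=1):
    im=p["color"][:,:,::-1]
    if box: im=im[box[1]:box[3],box[0]:box[2]]
    im=cv2.resize(np.ascontiguousarray(im),None,fx=s,fy=s,interpolation=cv2.INTER_CUBIC); cv2.imwrite("pics/"+name,im)
def ray(p,px):
    f=192/np.tan(np.radians(p["fov_y"])/2)
    d=np.array([(px[0]-p["cx"])/f,-(px[1]-p["cy"])/f,-1])
    T=np.linalg.inv(p["world_to_cam"]); return T[:3,3],T[:3,:3]@d
def atz(p,px,z):
    o,d=ray(p,px); return o+d*(z-o[2])/d[2]
def atd(p,px):
    o,d=ray(p,px); return o+d*p["range_z"][int(round(px[1])),int(round(px[0]))]
E
python3 - <<'E'
from h import *
a=bot.camera("scene");b=bot.camera("top")
print({k:v for k,v in b.items() if k not in("color","range_z")})
print([k for k in a])
im=np.hstack([a["color"],b["color"]])
save(a,"s0.png",None,1.5);save(b,"t0.png",None,1.5)
Z=dict(hook_grip=.025,hook_seat=.014,hook_mouth=.014,pin=.014,box_front=0,bay=0,flask=0,pill_cup=0,glove_box=0,latch=.014)
for n,p in (("s",a),("t",b)):
  for k in Z:
    for r in bot.pinpoint(p,k)[:3]:
      print(n,k,round(r["conf"],2),np.round(r["pixel"],1),np.round(atz(p,r["pixel"],Z[k]),4))
E
```

```text
{'fov_y': 51.54891265256878, 'cx': 253.42829102334557, 'cy': 189.97943889644475, 'world_to_cam': array([[ 0.0127484 , -0.99982445, -0.01373125,  0.01289551],
       [ 0.99625667,  0.01152631,  0.08567254, -0.59723251],
       [-0.08549923, -0.01477204,  0.99622872, -1.1201204 ],
       [ 0.        ,  0.        ,  0.        ,  1.        ]]), 'shot': 2}
['color', 'range_z', 'fov_y', 'cx', 'cy', 'world_to_cam', 'shot']
s hook_grip 0.74 [222.4 114.6] [ 0.4126 -0.3011  0.025 ]
s hook_grip 0.55 [132.8 177. ] [ 0.7807 -0.2992  0.025 ]
s hook_grip 0.23 [355.  222.6] [0.4527 0.2719 0.025 ]
s hook_seat 0.7 [142.4 159.2] [ 0.7142 -0.3447  0.014 ]
s hook_seat 0.62 [200.6 132.1] [ 0.5108 -0.3018  0.014 ]
s hook_mouth 0.8 [191.1 138.6] [ 0.5515 -0.302   0.014 ]
s hook_mouth 0.78 [147.5 140. ] [ 0.6531 -0.3991  0.014 ]
s pin 0.62 [243.7 223.3] [0.6614 0.049  0.014 ]
s box_front 0.97 [230.2 241. ] [0.7214 0.0563 0.    ]
s bay 0.83 [238.2 229.1] [0.6795 0.0449 0.    ]
s flask 0.75 [353.6 222.6] [0.4393 0.2629 0.    ]
s pill_cup 0.91 [169.1 120.7] [ 0.5412 -0.431   0.    ]
s glove_box 0.55 [399.1 285.3] [0.5122 0.4587 0.    ]
s glove_box 0.34 [222.4 116.4] [ 0.4016 -0.3154  0.    ]Traceback (most recent call last):
  File "<stdin>", line 10, in <module>
ValueError: it knows: bay, box, box_front, flask, glove_box, hook, hook_grip, hook_mouth, hook_seat, pill_cup, pin
```

Run:
```python
from h import *
b=bot.camera("top")
Z=dict(hook_grip=.025,hook_seat=.014,hook_mouth=.014,pin=.014,box_front=0,bay=0,flask=0,pill_cup=0,glove_box=0)
for k in Z:
    for r in bot.pinpoint(b,k)[:3]:
      print(k,round(r["conf"],2),np.round(r["pixel"],1),np.round(atz(b,r["pixel"],Z[k]),4))
```

```text
hook_grip 0.92 [357.7 256.8] [ 0.4106 -0.2776  0.025 ]
hook_grip 0.78 [365.1 127.8] [ 0.7825 -0.3026  0.025 ]
hook_grip 0.71 [105.5 220. ] [0.5054 0.445  0.025 ]
hook_seat 0.81 [384.  152.4] [ 0.7126 -0.3598  0.014 ]
hook_seat 0.56 [361.2 219.9] [ 0.5151 -0.2914  0.014 ]
hook_seat 0.38 [356.3 254.3] [ 0.4167 -0.2764  0.014 ]
hook_mouth 0.71 [361.  200.7] [ 0.5705 -0.2914  0.014 ]
hook_mouth 0.59 [396.4 171.5] [ 0.6568 -0.3948  0.014 ]
hook_mouth 0.57 [169.5 246.8] [0.4308 0.2603 0.014 ]
pin 0.58 [246.2 166.5] [0.6668 0.0424 0.014 ]
box_front 0.7 [241.3 144.9] [0.7335 0.0584 0.    ]
box_front 0.66 [363.1 202.7] [ 0.5656 -0.301   0.    ]
box_front 0.37 [246.5 166. ] [0.6703 0.042  0.    ]
bay 0.77 [245.1 164.1] [0.6759 0.0462 0.    ]
glove_box 0.89 [106.2 221.2] [0.5021 0.4525 0.    ]
glove_box 0.38 [244.  144.3] [0.7354 0.0503 0.    ]
```

View pics/t0.png

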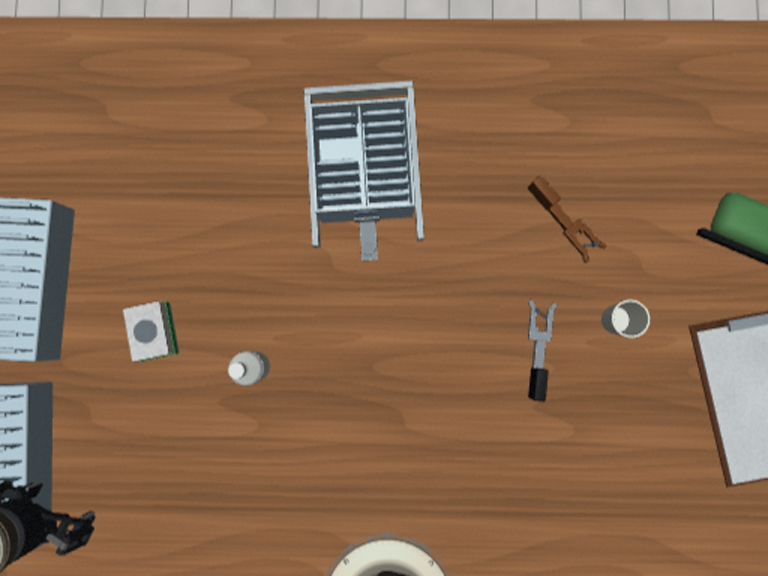

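View pics/s0.png

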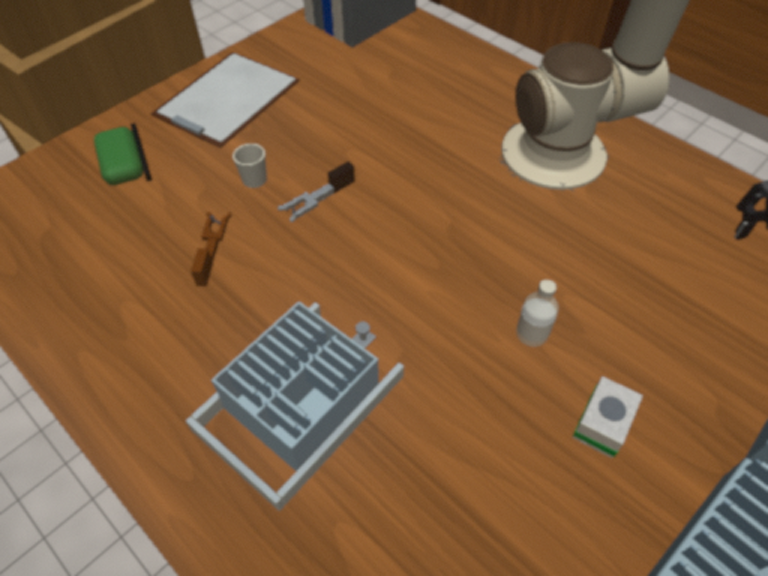

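The black-gripped hook is at top px (358,257). The things it could be confused with are the brown look-alike at (363,125) and, less likely, the cup and bottle. I choose the black/steel one. Next I measure it from the depth clouds and take a close crop.

```bash
cat >> h.py <<'E'
def cloud(p):
    f=192/np.tan(np.radians(p["fov_y"])/2)
    v,u=np.mgrid[:384,:512]; r=p["range_z"]
    d=np.stack([(u-p["cx"])/f*r,-(v-p["cy"])/f*r,-r],-1)
    T=np.linalg.inv(p["world_to_cam"]); return d@T[:3,:3].T+T[:3,3]
E
python3 - <<'E'
from h import *
a=bot.camera("scene");b=bot.camera("top")
print(a["fov_y"],a["cx"],a["cy"],np.linalg.inv(a["world_to_cam"])[:3,3])
for n,p in (("s",a),("t",b)):
  C=cloud(p); ok=p["range_z"]>0
  g=C[ok&(abs(C[...,2])<.03)&(abs(C[...,0]-.5)<.25)&(abs(C[...,1])<.5)]
  A=np.c_[g[:,:2],np.ones(len(g))]; print(n,"plane",np.linalg.lstsq(A,g[:,2],rcond=None)[0])
  for k in("hook","pill_cup","flask","glove_box","box","pin","bay"):
    for r in bot.trace(p,k)[:2]:
      m=r["pixels"]&ok; q=C[m]
      if len(q)<5: continue
      print(n,k,round(r["conf"],2),np.round(r["box"]),m.sum(),"min",np.round(np.percentile(q,2,0),3),"max",np.round(np.percentile(q,98,0),3))
      if k=="hook":
        t=q[q[:,2]>.04]; print("  griptop",len(t),t.mean(0).round(4), np.ptp(t,0).round(3))
        t=q[(q[:,2]>.006)&(q[:,2]<.03)]
        print("  low mean",t.mean(0).round(4))
x=b["color"][190:275,330:400,:]
s=a["color"][100:155,180:245,:]
f=lambda i:cv2.resize(i,(400,400),interpolation=cv2.INTER_CUBIC)
cv2.imwrite("pics/c1.png",np.hstack([f(x),f(s)])[:,:,::-1])
E
```

```text
48.68882217273803 252.89037140556812 193.66416602262393 [1.08701007 0.51561295 1.0115269 ]
s plane [ 0.00098212 -0.00113511  0.00132132]
s hook 0.75 [131. 138. 154. 191.] 624 min [ 0.664 -0.411 -0.001] max [ 0.807 -0.268  0.053]
  griptop 146 [ 0.7823 -0.2889  0.0495] [0.057 0.052 0.015]
  low mean [ 0.7243 -0.3389  0.0186]
s hook 0.74 [189. 110. 236. 146.] 459 min [ 0.392 -0.304  0.007] max [ 0.556 -0.264  0.053]
  griptop 108 [ 0.4169 -0.275   0.0491] [0.059 0.028 0.017]
  low mean [ 0.4835 -0.279   0.0188]
s pill_cup 0.93 [156.  98. 180. 126.] 513 min [ 0.506 -0.469  0.006] max [ 0.57  -0.402  0.079]
s pill_cup 0.27 [382. 253. 427. 303.] 1402 min [0.458 0.419 0.012] max [0.559 0.497 0.065]
s flask 0.76 [346. 187. 371. 230.] 835 min [0.428 0.238 0.006] max [0.469 0.292 0.152]
s glove_box 0.81 [380. 255. 425. 306.] 1461 min [0.457 0.42  0.005] max [0.559 0.499 0.065]
s box 0.92 [141. 200. 253. 317.] 7185 min [ 0.678 -0.031  0.006] max [0.931 0.152 0.124]
s box 0.47 [347. 186. 372. 232.] 797 min [0.429 0.241 0.01 ] max [0.469 0.292 0.152]
s pin 0.89 [142. 201. 251. 316.] 7132 min [ 0
[... 591 characters left out ...]
228.] 623 min [ 0.508 -0.467  0.001] max [ 0.571 -0.404  0.077]
t pill_cup 0.43 [353. 202. 372. 269.] 659 min [ 0.39  -0.309  0.001] max [ 0.564 -0.266  0.052]
t flask 0.92 [156. 236. 179. 257.] 514 min [0.415 0.232 0.004] max [0.469 0.282 0.151]
t glove_box 0.56 [ 82. 200. 120. 242.] 1178 min [0.455 0.413 0.001] max [0.555 0.492 0.064]
t glove_box 0.47 [207.  65. 277. 173.] 5550 min [ 0.678 -0.032  0.004] max [0.93  0.146 0.123]
t box 0.69 [203.  64. 278. 174.] 5577 min [ 0.678 -0.032  0.004] max [0.93  0.146 0.123]
t pin 0.71 [206.  64. 276. 174.] 5533 min [ 0.676 -0.032  0.004] max [0.93  0.146 0.123]
t bay 0.65 [202.  54. 284. 175.] 7007 min [ 0.681 -0.049  0.003] max [0.987 0.162 0.123]
```

View pics/c1.png

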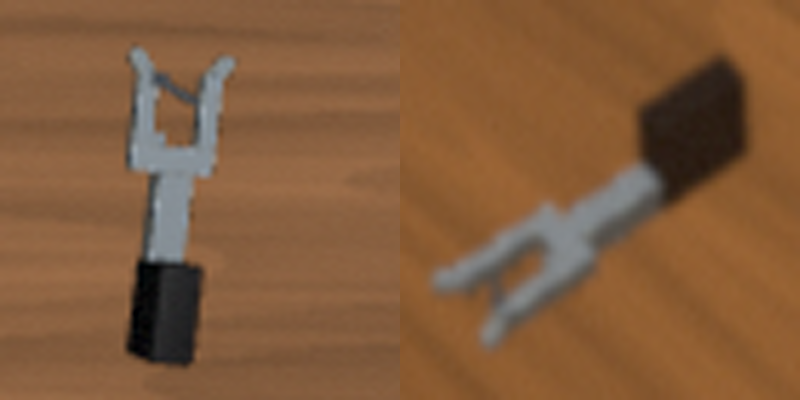

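The crop shows the black grip, steel shank, and two-armed jaw with its slanted dark latch, so this is the right hook. Next: the axes, the pin and the bay.

```bash
cat > m.py <<'E'
from h import *
def near(C,ok,c,r,z0,z1):
    m=ok&(np.hypot(C[...,0]-c[0],C[...,1]-c[1])<r)&(C[...,2]>z0)&(C[...,2]<z1); return C[m]
def rect(q): 
    (c,s,a)=cv2.minAreaRect((q[:,:2]*1000).astype(np.float32)); return np.round(c,1),np.round(s,1),round(a,1)
def measure(names=("scene","top"),g=(.416,-.277),pn=(.668,.045)):
  for n in names:
    p=bot.camera(n);C=cloud(p);ok=p["range_z"]>0
    q=near(C,ok,g,.05,.044,.056);print(n,"grip",len(q),rect(q),q.mean(0).round(4))
    q=near(C,ok,(g[0]+.11,g[1]-.01),.07,.01,.03);print(" jaw+shank",len(q),rect(q))
    for lo,hi in((.45,.49),(.49,.52),(.52,.545),(.545,.58)):
      t=q[(q[:,0]>lo)&(q[:,0]<hi)]
      if len(t): print("   x",lo,len(t),t[:,1].min().round(4),t[:,1].max().round(4),t.mean(0).round(4))
    print("   xmax",q[:,0].max().round(4))
    q=near(C,ok,pn,.03,.036,.048);print(" head",len(q),q.mean(0).round(4),rect(q) if len(q)>3 else "")
    q=C[ok&(C[...,2]>.105)&(C[...,2]<.13)&(abs(C[...,0]-.81)<.2)&(abs(C[...,1]-.055)<.14)];print(" box rim",rect(q))
    for side in(-1,1):
      t=C[ok&(C[...,2]>.034)&(C[...,2]<.048)&(abs(C[...,1]-.057-side*.1)<.025)&(C[...,0]>.6)&(C[...,0]<1.02)]
      v=cv2.fitLine((t[:,:2]*1000).astype(np.float32),cv2.DIST_HUBER,0,.01,.01).ravel();print(" rail",len(t),rect(t),v.round(3),t[:,0].min().round(4))
if __name__=="__main__":
  measure(); o=bot.get_obs();print({k:np.round(o[k],4) for k in("time","ee_pos","tcp_rot","opening","wrist_force")})
E
python3 m.py
```

```text
scene grip 101 (array([ 414.7, -277.1]), array([25.8, 62.4]), 85.2) [ 0.4146 -0.2764  0.0504]
 jaw+shank 278 (array([ 513.1, -284.1]), array([ 51.3, 112.2]), 83.7)
   x 0.45 58 -0.2945 -0.2734 [ 0.4735 -0.2825  0.0176]
   x 0.49 88 -0.3075 -0.2604 [ 0.5071 -0.284   0.0199]
   x 0.52 65 -0.3099 -0.2645 [ 0.5323 -0.2855  0.0189]
   x 0.545 67 -0.3156 -0.2642 [ 0.5564 -0.2874  0.0195]
   xmax 0.5712
 head 67 [0.6672 0.0456 0.0432] (array([666.7,  45.4]), array([24.4, 24.9]), 70.7)
 box rim (array([827.5,  56.5]), array([201.7, 183.8]), 4.3)
 rail 193 (array([842.3, -37.6]), array([311.1,  24.2]), 4.5) [ 9.97000e-01  8.10000e-02  9.26458e+02 -3.40060e+01] 0.6873
 rail 891 (array([829.5, 157.3]), array([ 43.6, 311. ]), 88.7) [9.98000e-01 6.50000e-02 8.39062e+02 1.57881e+02] 0.6736
top grip 175 (array([ 415.6, -279. ]), array([22.8, 58.9]), 84.6) [ 0.4155 -0.2781  0.0496]
 jaw+shank 373 (array([ 514.6, -290.1]), array([ 51.3, 114.6]), 89.4)
   x 0.45 84 -0.2961 -0.274 [ 0.4731 -0.2843  0.0179]
   x 0.49 125 -0.3069 -0.2643 [ 0.5059 -0.2852  0.0195]
   x 0.52 82 -0.3104 -0.2656 [ 0.5323 -0.2875  0.0191]
   x 0.545 82 -0.3162 -0.265 [ 0.5568 -0.2887  0.0191]
   xmax 0.5721
 head 62 [0.6678 0.0442 0.0415] (array([667.4,  44.8]), array([23.6, 22.7]), 0.8)
 box rim (array([830. ,  56.8]), array([202.4, 180.1]), 4.4)
 rail 474 (array([842.6, -30.9]), array([310.4,  37.7]), 4.4) [ 9.97000e-01  7.80000e-02  8.42301e+02 -4.30080e+01] 0.6886
 rail 423 (array([831.1, 152.3]), array([312.6,  41.1]), 0.2) [9.98000e-01 6.80000e-02 8.26226e+02 1.57517e+02] 0.6748
{'time': np.float64(1.95), 'ee_pos': array([0.2426, 0.4936, 0.2313]), 'tcp_rot': array([-1.799991e+02,  3.100000e-03,  1.538273e+02]), 'opening': np.float64(0.0853), 'wrist_force': array([ 0.1192, -0.1856,  0.3165])}
```

Call:
play_rows:
  targets:
    - {"grip":0,"linear":[17.2,-77.1,0],"delta_rot":[0,0,0.37]}
    - {"grip":0,"linear":[17.2,-77.1,0],"delta_rot":[0,0,0.37]}
    - {"grip":0,"linear":[17.2,-77.1,0],"delta_rot":[0,0,0.37]}
    - {"grip":0,"linear":[17.2,-77.1,0],"delta_rot":[0,0,0.37]}
    - {"grip":0,"linear":[17.2,-77.1,0],"delta_rot":[0,0,0.37]}
    - {"grip":0,"linear":[17.2,-77.1,0],"delta_rot":[0,0,0.37]}
    - {"grip":0,"linear":[17.2,-77.1,0],"delta_rot":[0,0,0.37]}
    - {"grip":0,"linear":[17.2,-77.1,0],"delta_rot":[0,0,0.37]}
    - {"grip":0,"linear":[17.2,-77.1,0],"delta_rot":[0,0,0.37]}
    - {"grip":0,"linear":[17.2,-77.1,0],"delta_rot":[0,0,0.37]}
  force: 30

```text
time: 2.95
ee_pos: [0.3513, 0.0038, 0.2317]
tcp_rot: [180.0, 0.1, 175.0]
wrist_force: [1.5, 1.0, -0.2]
opening: 0.0854
grasp_force: 0.0
```

Call:
play_rows:
  targets:
    - {"grip":0,"linear":[6.4,-28.1,0],"delta_rot":[0,0,0]}
    - {"grip":0,"linear":[6.4,-28.1,0],"delta_rot":[0,0,0]}
    - {"grip":0,"linear":[6.4,-28.1,0],"delta_rot":[0,0,0]}
    - {"grip":0,"linear":[6.4,-28.1,0],"delta_rot":[0,0,0]}
    - {"grip":0,"linear":[6.4,-28.1,0],"delta_rot":[0,0,0]}
    - {"grip":0,"linear":[6.4,-28.1,0],"delta_rot":[0,0,0]}
    - {"grip":0,"linear":[6.4,-28.1,-5],"delta_rot":[0,0,0]}
    - {"grip":0,"linear":[6.4,-28.1,-9],"delta_rot":[0,0,0]}
    - {"grip":0,"linear":[6.4,-28.1,-12],"delta_rot":[0,0,0]}
    - {"grip":0,"linear":[6.4,-28.1,-12],"delta_rot":[0,0,0]}

```text
time: 3.95
ee_pos: [0.4134, -0.2741, 0.1072]
tcp_rot: [179.8, -0.3, 175.0]
wrist_force: [-0.1, -0.2, 0.4]
opening: 0.0852
grasp_force: 0.0
```

```bash
python3 -c "
from h import *
p=bot.camera('top');save(p,'t2.png',(310,170,430,290),5)
print(bot.get_obs()['ee_pos'])"
```

```text
[ 0.41447889 -0.27465216  0.11015913]
```

View pics/t2.png

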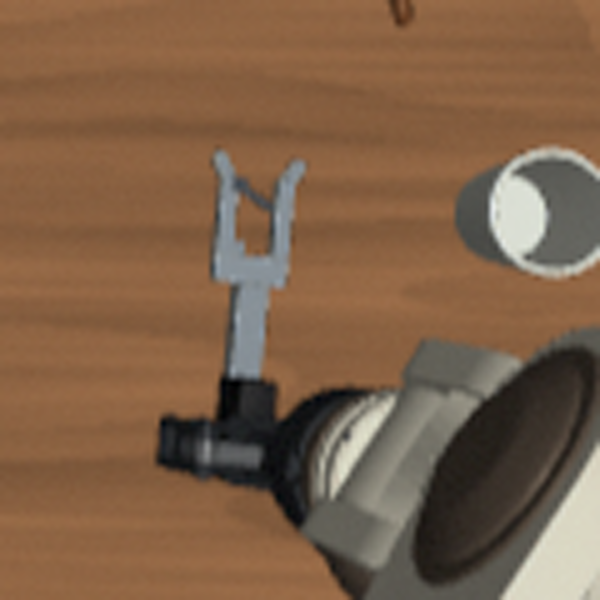

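The picture shows the gripper above the black grip (crop px 245,440), with its jaws across the thickness and the cup well clear. Now I lower it and close.

Call:
play_rows:
  targets:
    - {"grip":0,"linear":[0,-0.3,-4],"delta_rot":[0,0,0]}
    - {"grip":0,"linear":[0,-0.3,-7],"delta_rot":[0,0,0]}
    - {"grip":0,"linear":[0,-0.3,-9],"delta_rot":[0,0,0]}
    - {"grip":0,"linear":[0,-0.3,-10],"delta_rot":[0,0,0]}
    - {"grip":0,"linear":[0,-0.3,-10],"delta_rot":[0,0,0]}
    - {"grip":0,"linear":[0,-0.3,-10],"delta_rot":[0,0,0]}

```text
time: 4.6
ee_pos: [0.4164, -0.2788, 0.0133]
tcp_rot: [-179.9, 0.1, 175.0]
wrist_force: [0.0, -0.7, -0.1]
opening: 0.0854
grasp_force: 0.0
```

Call:
play_rows:
  targets:
    - {"grip":120,"linear":[0,0,0],"delta_rot":[0,0,0]}
    - {"grip":160,"linear":[0,0,0],"delta_rot":[0,0,0]}
    - {"grip":255,"linear":[0,0,0],"delta_rot":[0,0,0]}
    - {"grip":255,"linear":[0,0,0],"delta_rot":[0,0,0]}
    - {"grip":255,"linear":[0,0,0],"delta_rot":[0,0,0]}
    - {"grip":255,"linear":[0,0,0],"delta_rot":[0,0,0]}
    - {"grip":255,"linear":[0,0,0],"delta_rot":[0,0,0]}
    - {"grip":255,"linear":[0,0,0],"delta_rot":[0,0,0]}
  force: 40

```text
time: 5.4
ee_pos: [0.4156, -0.2784, 0.0116]
tcp_rot: [-180.0, 0.0, 175.0]
wrist_force: [-0.5, -0.5, 4.9]
opening: 0.0216
grasp_force: 39.9
```

Call:
play_rows:
  targets:
    - {"grip":255,"linear":[0,0,0.1],"delta_rot":[0,0,0]}
    - {"grip":255,"linear":[0.2,1,0.15],"delta_rot":[0,0,0.01]}
    - {"grip":255,"linear":[0.7,3,0.15],"delta_rot":[0,0,0.02]}
    - {"grip":255,"linear":[1.2,5,0.15],"delta_rot":[0,0,0.04]}
    - {"grip":255,"linear":[1.8,8,0.15],"delta_rot":[0,0,0.06]}
    - {"grip":255,"linear":[2.5,11,0.15],"delta_rot":[0,0,0.08]}
    - {"grip":255,"linear":[3.3,14,0.15],"delta_rot":[0,0,0.1]}
    - {"grip":255,"linear":[4,17,0.15],"delta_rot":[0,0,0.12]}
    - {"grip":255,"linear":[4.7,20,0.15],"delta_rot":[0,0,0.14]}
    - {"grip":255,"linear":[5.2,22,0.15],"delta_rot":[0,0,0.164]}

```text
time: 6.4
ee_pos: [0.467, -0.0558, 0.0123]
tcp_rot: [180.0, -0.1, -175.4]
wrist_force: [0.8, -0.1, -2.3]
opening: 0.0217
grasp_force: 39.4
```

Call:
play_rows:
  targets:
    - {"grip":255,"linear":[0.5,2,0],"delta_rot":[0,0,0]}
    - {"grip":255,"linear":[1,4,0],"delta_rot":[0,0,0]}
    - {"grip":255,"linear":[1.4,6,0],"delta_rot":[0,0,0]}
    - {"grip":255,"linear":[1.7,8,0],"delta_rot":[0,0,0]}
    - {"grip":255,"linear":[1.9,8.7,0],"delta_rot":[0,0,0]}
    - {"grip":255,"linear":[2,9,0],"delta_rot":[0,0,0]}
    - {"grip":255,"linear":[2,9,0],"delta_rot":[0,0,0]}
    - {"grip":255,"linear":[2,9,0],"delta_rot":[0,0,0]}

```text
time: 7.2
ee_pos: [0.4872, 0.0313, 0.0127]
tcp_rot: [-180.0, -0.0, -175.6]
wrist_force: [-0.3, -0.4, -3.1]
opening: 0.0217
grasp_force: 39.5
```

```bash
cat > m2.py <<'E'
from h import *
import sys
def look(save_as=None):
  o=bot.get_obs(); print({k:np.round(o[k],4) for k in("time","ee_pos","tcp_rot","opening","wrist_force")})
  ax=np.array([np.cos(np.radians(4.3)),np.sin(np.radians(4.3))]);ay=np.array([-ax[1],ax[0]])
  ims=[]
  for n in("scene","top"):
    p=bot.camera(n);C=cloud(p);ok=p["range_z"]>0
    e=o["ee_pos"][:2]; L=np.stack([(C[...,:2]-e)@ax,(C[...,:2]-e)@ay],-1)*1000  # mm, approx hook_grip frame
    z=C[...,2]*1000
    for nm,x0,x1 in(("shank",35,70),("jawbase",85,100),("arms",102,140),("tips",140,165)):
      m=ok&(L[...,0]>x0)&(L[...,0]<x1)&(abs(L[...,1])<40)&(z>10)&(z<27); q=L[m]
      if len(q)>3: print(n,nm,len(q),"y",np.percentile(q[:,1],[2,98]).round(1),"mean",q.mean(0).round(1),"z",z[m].mean().round(1),"xmax",q[:,0].max().round(1))
    m=ok&(L[...,0]>90)&(L[...,0]<225)&(abs(L[...,1])<40)&(z>35)&(z<50)
    q=L[m]; print(n,"head",len(q),q.mean(0).round(1) if len(q) else "",np.ptp(q,0).round(1) if len(q) else "")
    w=C[ok&(z>106)&(z<130)&(abs(C[...,0]-.81)<.25)&(abs(C[...,1]-.055)<.14)]
    (c,s,a)=cv2.minAreaRect((w[:,:2]*1000).astype(np.float32)); print(n,"box rim",np.round(c,1),np.round(s,1),round(a,1))
    for k in("hook_seat","hook_mouth","pin"):
      for r in bot.pinpoint(p,k)[:2]: 
        t=atz(p,r["pixel"],.014)[:2]-e; print("  ",k,round(r["conf"],2),(t@ax*1000).round(1),(t@ay*1000).round(1))
    f=p["world_to_cam"]@np.r_[o["ee_pos"][:2]+ax*.12,.02,1]; fl=192/np.tan(np.radians(p["fov_y"])/2)
    u,v=int(p["cx"]+fl*f[0]/-f[2]),int(p["cy"]-fl*f[1]/-f[2])
    ims.append(cv2.resize(p["color"][max(v-45,0):v+45,max(u-45,0):u+45],(400,400),interpolation=cv2.INTER_CUBIC))
  if save_as: cv2.imwrite("pics/"+save_as,np.hstack(ims)[:,:,::-1])
look(sys.argv[1] if len(sys.argv)>1 else None)
E
python3 m2.py c3.png
```

```text
{'time': np.float64(7.2), 'ee_pos': array([0.4872, 0.0313, 0.0127]), 'tcp_rot': array([-1.799912e+02, -2.130000e-02, -1.755990e+02]), 'opening': np.float64(0.0217), 'wrist_force': array([-0.2745, -0.3963, -3.1235])}
scene shank 74 y [-8.6  8.9] mean [52.7  0.8] z 19.4 xmax 69.9
scene jawbase 72 y [-18.3  23.2] mean [93.1  2.1] z 20.8 xmax 99.8
scene arms 126 y [-18.2  23.2] mean [121.2   2.7] z 20.4 xmax 139.8
scene tips 48 y [-24.2  27.4] mean [147.7   1. ] z 19.6 xmax 164.9
scene head 66 [180.3   0.7] [25.8 25. ]
scene box rim [827.4  56.6] [202.  183.2] 4.5
   hook_seat 0.81 101.1 2.3
   hook_seat 0.72 191.1 -399.1
   hook_mouth 0.79 130.8 -455.4
   pin 0.76 171.3 -0.8
top jawbase 74 y [-18.5  20.8] mean [92.4  1.8] z 20.7 xmax 99.9
top arms 111 y [-19.5  21.8] mean [122.9   1.5] z 20.7 xmax 139.9
top tips 43 y [-24.3  26. ] mean [148.2   1.1] z 19.2 xmax 156.5
top head 63 [180.9  -0.6] [23.7 23.2]
top box rim [829.4  56.7] [202.2 180. ] 4.6
   hook_seat 0.79 108.5 4.8
   hook_seat 0.55 188.6 -412.4
   hook_mouth 0.78 138.7 -445.3
   hook_mouth 0.51 154.1 -7.9
   pin 0.92 174.0 -10.9
   pin 0.57 102.2 6.1
```

View pics/c3.png

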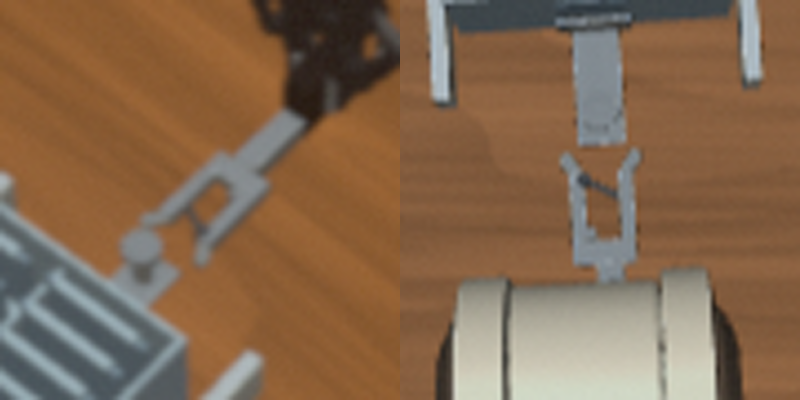

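The hook is lined up with the pin: both cameras put the pin head about 180 mm ahead at y≈0, and the tips lie either side. I push in slowly.

Call:
play_rows:
  targets:
    - {"grip":255,"linear":[0.5,0.04,0],"delta_rot":[0,0,0]}
    - {"grip":255,"linear":[1,0.08,0],"delta_rot":[0,0,0]}
    - {"grip":255,"linear":[1.5,0.11,0],"delta_rot":[0,0,0]}
    - {"grip":255,"linear":[2,0.15,0],"delta_rot":[0,0,0]}
    - {"grip":255,"linear":[2.5,0.19,0],"delta_rot":[0,0,0]}
    - {"grip":255,"linear":[2.8,0.21,0],"delta_rot":[0,0,0]}
    - {"grip":255,"linear":[3,0.22,0],"delta_rot":[0,0,0]}
    - {"grip":255,"linear":[3.2,0.24,0],"delta_rot":[0,0,0]}
    - {"grip":255,"linear":[3.4,0.25,0],"delta_rot":[0,0,0]}
    - {"grip":255,"linear":[3.5,0.26,0],"delta_rot":[0,0,0]}

```text
time: 8.6
ee_pos: [0.5225, 0.0344, 0.0128]
tcp_rot: [180.0, 0.0, -175.6]
wrist_force: [-0.9, 1.0, -1.9]
opening: 0.0214
grasp_force: 39.5
```

Call:
play_rows:
  targets:
    - {"grip":255,"linear":[0.2,0.015,0],"delta_rot":[0,0,0]}
    - {"grip":255,"linear":[0.4,0.03,0],"delta_rot":[0,0,0]}
    - {"grip":255,"linear":[0.6,0.045,0],"delta_rot":[0,0,0]}
    - {"grip":255,"linear":[0.8,0.06,0],"delta_rot":[0,0,0]}
    - {"grip":255,"linear":[1.0,0.075,0],"delta_rot":[0,0,0]}
    - {"grip":255,"linear":[1.2,0.09,0],"delta_rot":[0,0,0]}
    - {"grip":255,"linear":[1.4,0.105,0],"delta_rot":[0,0,0]}
    - {"grip":255,"linear":[1.6,0.12,0],"delta_rot":[0,0,0]}
    - {"grip":255,"linear":[1.8,0.135,0],"delta_rot":[0,0,0]}
    - {"grip":255,"linear":[2.0,0.15,0],"delta_rot":[0,0,0]}

```text
time: 9.6
ee_pos: [0.5425, 0.0359, 0.0127]
tcp_rot: [180.0, -0.0, -175.6]
wrist_force: [-0.9, 0.3, -2.1]
opening: 0.0216
grasp_force: 39.3
```

```bash
python3 m2.py c4.png
```

```text
{'time': np.float64(9.6), 'ee_pos': array([0.5425, 0.0359, 0.0127]), 'tcp_rot': array([ 1.799988e+02, -7.700000e-03, -1.755758e+02]), 'opening': np.float64(0.0216), 'wrist_force': array([-0.8676,  0.2996, -2.1121])}
scene shank 76 y [-8.8  9.2] mean [51.8  1.4] z 19.4 xmax 68.0
scene jawbase 79 y [-19.   23.3] mean [92.5  3.5] z 21.1 xmax 99.9
scene arms 97 y [-18.2  23.6] mean [118.9  10.2] z 20.4 xmax 139.8
scene tips 60 y [-22.4  27.5] mean [147.7   3. ] z 18.5 xmax 158.8
scene head 66 [140.9  -0. ] [77.2 37.7]
scene box rim [750.8  51. ] [384.7 182.9] 4.2
   hook_seat 0.71 134.6 -393.1
   hook_seat 0.66 97.0 -6.7
   hook_mouth 0.8 144.1 2.9
   hook_mouth 0.78 85.9 -443.8
   pin 0.92 141.5 6.5
   pin 0.33 98.1 -3.2
top arms 100 y [-19.4  21.7] mean [121.2   1.4] z 20.7 xmax 139.0
top tips 38 y [-24.5  25.4] mean [148.3   1.3] z 18.5 xmax 157.2
top head 88 [159.7  -0.5] [74.2 77.7]
top box rim [844.7  57.9] [201.7 179.9] 4.4
   hook_seat 0.65 103.2 3.4
   hook_seat 0.62 134.4 -414.7
   hook_mouth 0.73 83.3 -444.0
   pin 0.91 134.9 -5.3
```

Call:
play_rows:
  targets:
    - {"grip":255,"linear":[0.2,0.015,0],"delta_rot":[0,0,0]}
    - {"grip":255,"linear":[0.4,0.03,0],"delta_rot":[0,0,0]}
    - {"grip":255,"linear":[0.6,0.045,0],"delta_rot":[0,0,0]}
    - {"grip":255,"linear":[0.8,0.06,0],"delta_rot":[0,0,0]}
    - {"grip":255,"linear":[1.0,0.075,0],"delta_rot":[0,0,0]}

```text
time: 10.5
ee_pos: [0.5526, 0.0366, 0.0128]
tcp_rot: [-180.0, -0.0, -175.6]
wrist_force: [-1.7, 0.1, -2.4]
opening: 0.0216
grasp_force: 39.4
```

Call:
play_rows:
  targets:
    - {"grip":255,"linear":[0.2,0.015,0],"delta_rot":[0,0,0]}
    - {"grip":255,"linear":[0.4,0.03,0],"delta_rot":[0,0,0]}
    - {"grip":255,"linear":[0.6,0.045,0],"delta_rot":[0,0,0]}
    - {"grip":255,"linear":[0.8,0.06,0],"delta_rot":[0,0,0]}

```text
time: 10.9
ee_pos: [0.5604, 0.0375, 0.0126]
tcp_rot: [180.0, -0.0, -175.6]
wrist_force: [-4.3, 1.8, -2.3]
opening: 0.0217
grasp_force: 39.4
```

```bash
python3 m2.py c5.png | grep -v -e hook_ -e pin
```

```text
{'time': np.float64(10.9), 'ee_pos': array([0.5604, 0.0375, 0.0126]), 'tcp_rot': array([ 1.799700e+02, -2.540000e-02, -1.755508e+02]), 'opening': np.float64(0.0217), 'wrist_force': array([-4.3482,  1.785 , -2.2567])}
scene shank 81 y [-9.2  9.2] mean [53.3  0.9] z 18.8 xmax 69.7
scene jawbase 76 y [-16.8  24.1] mean [92.6  4.7] z 20.6 xmax 99.2
scene arms 95 y [-16.2  24.5] mean [122.9  10.6] z 20.4 xmax 139.3
scene tips 51 y [-22.3  29. ] mean [147.2   4. ] z 19.7 xmax 155.1
scene head 68 [133.8  -0.4] [77.  41.7]
scene box rim [755.1  51.4] [398.9 183.4] 4.0
top arms 61 y [-18.2  22.7] mean [125.7   3.5] z 19.3 xmax 140.0
top tips 42 y [-23.   26.9] mean [148.6   2.7] z 18.4 xmax 162.3
top head 88 [151.4  -0.7] [75.9 77.6]
top box rim [855.   58.8] [201.5 180.6] 4.3
```

Call:
play_rows:
  targets:
    - {"grip":255,"linear":[0.2,0.015,0],"delta_rot":[0,0,0]}
    - {"grip":255,"linear":[0.4,0.03,0],"delta_rot":[0,0,0]}
    - {"grip":255,"linear":[0.6,0.045,0],"delta_rot":[0,0,0]}
    - {"grip":255,"linear":[0.8,0.06,0],"delta_rot":[0,0,0]}

```text
time: 11.7
ee_pos: [0.5687, 0.0377, 0.0128]
tcp_rot: [-180.0, 0.0, -175.6]
wrist_force: [-3.2, 3.2, -2.3]
opening: 0.0217
grasp_force: 39.5
```

Call:
play_rows:
  targets:
    - {"grip":255,"linear":[0.2,0.015,0],"delta_rot":[0,0,0]}
    - {"grip":255,"linear":[0.4,0.03,0],"delta_rot":[0,0,0]}
    - {"grip":255,"linear":[0.6,0.045,0],"delta_rot":[0,0,0]}

```text
time: 12.0
ee_pos: [0.5748, 0.0382, 0.0129]
tcp_rot: [-180.0, 0.0, -175.6]
wrist_force: [-2.5, 2.9, -2.0]
opening: 0.0212
grasp_force: 39.5
```

```bash
python3 m2.py c6.png | grep -v -e hook_ -e pin
```

```text
{'time': np.float64(12.0), 'ee_pos': array([0.5748, 0.0382, 0.0129]), 'tcp_rot': array([-1.799949e+02,  2.290000e-02, -1.755838e+02]), 'opening': np.float64(0.0212), 'wrist_force': array([-2.531 ,  2.9054, -1.9608])}
scene shank 83 y [-8.5 10. ] mean [52.7  1.4] z 19.6 xmax 70.0
scene jawbase 71 y [-17.7  24. ] mean [92.   5.4] z 21.4 xmax 99.8
scene arms 124 y [-17.4  24.2] mean [123.5   8.4] z 20.0 xmax 139.9
scene tips 10 y [-16.7  24.3] mean [141.2   2.5] z 22.1 xmax 142.6
scene head 68 [ 1.193e+02 -1.000e-01] [76.  41.1]
scene box rim [758.9  51.8] [390.4 182.5] 4.2
top arms 41 y [-16.8  21.8] mean [132.1   5.9] z 21.1 xmax 139.9
top tips 43 y [-23.5  27.1] mean [148.4   2.6] z 18.4 xmax 159.8
top head 55 [151.2  -1.7] [63.2 74.8]
top box rim [855.4  58.7] [202.1 180. ] 4.4
```

View pics/c6.png

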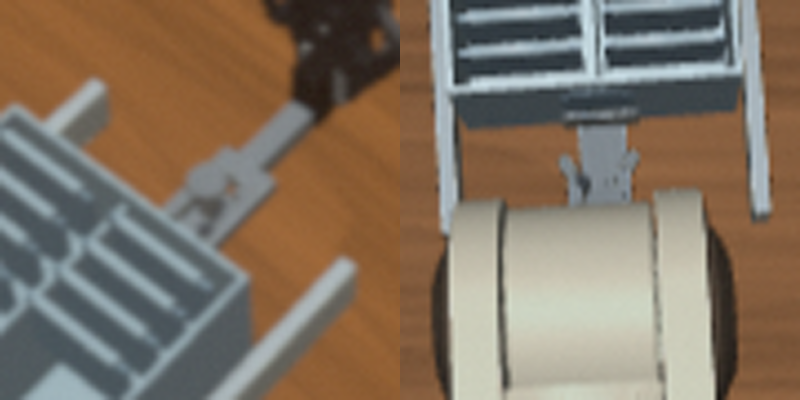

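The hook is around the pin, with the pin pushing the latch open and the box against its stop. About 13 mm remain.

Call:
play_rows:
  targets:
    - {"grip":255,"linear":[0.15,0.01,0],"delta_rot":[0,0,0]}
    - {"grip":255,"linear":[0.3,0.02,0],"delta_rot":[0,0,0]}
    - {"grip":255,"linear":[0.45,0.035,0],"delta_rot":[0,0,0]}
    - {"grip":255,"linear":[0.6,0.045,0],"delta_rot":[0,0,0]}
    - {"grip":255,"linear":[0.7,0.055,0],"delta_rot":[0,0,0]}
    - {"grip":255,"linear":[0.8,0.06,0],"delta_rot":[0,0,0]}

```text
time: 13.0
ee_pos: [0.5828, 0.0389, 0.0129]
tcp_rot: [180.0, 0.0, -175.6]
wrist_force: [0.0, 3.3, -2.5]
opening: 0.0215
grasp_force: 39.5
```

Call:
play_rows:
  targets:
    - {"grip":255,"linear":[0.1,0.007,0],"delta_rot":[0,0,0]}
    - {"grip":255,"linear":[0.2,0.015,0],"delta_rot":[0,0,0]}
    - {"grip":255,"linear":[0.2,0.015,0],"delta_rot":[0,0,0]}

```text
time: 13.3
ee_pos: [0.5848, 0.0389, 0.0129]
tcp_rot: [-180.0, 0.0, -175.6]
wrist_force: [0.1, -0.2, -1.9]
opening: 0.0213
grasp_force: 39.6
```

Call:
play_rows:
  targets:
    - {"grip":255,"linear":[0.1,0.007,0],"delta_rot":[0,0,0]}
    - {"grip":255,"linear":[0.1,0.007,0],"delta_rot":[0,0,0]}

```text
time: 13.5
ee_pos: [0.5855, 0.0387, 0.0128]
tcp_rot: [-180.0, -0.0, -175.6]
wrist_force: [-0.1, 0.3, -2.3]
opening: 0.0217
grasp_force: 39.6
```

The lateral latch load dropped from 3.3 to about 0, so the latch seems to have flipped shut. I check that in a crop.

```bash
python3 m2.py c7.png | grep -e time -e rim -e arms; python3 -c "
import cv2;i=cv2.imread('pics/c7.png')[:, :400];cv2.imwrite('pics/c7b.png',cv2.resize(i[80:330,80:330],(600,600),interpolation=cv2.INTER_CUBIC))"
```

```text
{'time': np.float64(13.5), 'ee_pos': array([0.5855, 0.0387, 0.0128]), 'tcp_rot': array([-1.799681e+02, -4.500000e-03, -1.756069e+02]), 'opening': np.float64(0.0217), 'wrist_force': array([-0.1493,  0.3359, -2.3197])}
scene arms 107 y [-16.5  23.6] mean [117.5   5.8] z 20.3 xmax 132.4
scene box rim [763.2  51.5] [382.6 182.7] 4.5
top arms 34 y [-17.3  21.2] mean [134.9   2.4] z 19.7 xmax 139.8
top box rim [854.9  58.6] [202.4 180.1] 4.3
```

View pics/c7b.png

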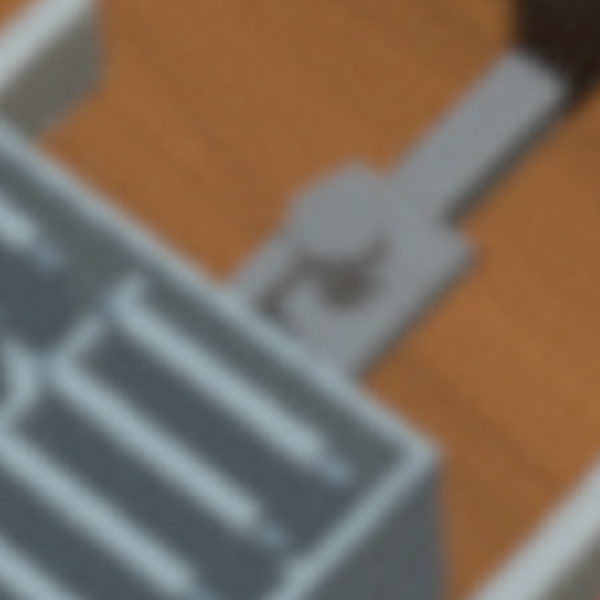

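The pin head (px 340,210) sits at the bottom of the mouth, with the finger across in front of it. I draw back gently to take up the slack.

Call:
play_rows:
  targets:
    - {"grip":255,"linear":[-0.3,-0.02,0],"delta_rot":[0,0,0]}
    - {"grip":255,"linear":[-0.6,-0.045,0],"delta_rot":[0,0,0]}
    - {"grip":255,"linear":[-0.9,-0.07,0],"delta_rot":[0,0,0]}
    - {"grip":255,"linear":[-1.1,-0.08,0],"delta_rot":[0,0,0]}
    - {"grip":255,"linear":[-1.2,-0.09,0],"delta_rot":[0,0,0]}
    - {"grip":255,"linear":[-1.3,-0.1,0],"delta_rot":[0,0,0]}
    - {"grip":255,"linear":[-1.4,-0.105,0],"delta_rot":[0,0,0]}
    - {"grip":255,"linear":[-1.5,-0.11,0],"delta_rot":[0,0,0]}
    - {"grip":255,"linear":[-1.6,-0.12,0],"delta_rot":[0,0,0]}
    - {"grip":255,"linear":[-1.7,-0.13,0],"delta_rot":[0,0,0]}

```text
time: 14.9
ee_pos: [0.5685, 0.0378, 0.0129]
tcp_rot: [-180.0, 0.0, -175.6]
wrist_force: [1.7, -0.5, -2.8]
opening: 0.0217
grasp_force: 39.6
```

Call:
play_rows:
  targets:
    - {"grip":255,"linear":[-0.1,-0.007,0],"delta_rot":[0,0,0]}
    - {"grip":255,"linear":[-0.2,-0.015,0],"delta_rot":[0,0,0]}
    - {"grip":255,"linear":[-0.3,-0.022,0],"delta_rot":[0,0,0]}
    - {"grip":255,"linear":[-0.4,-0.03,0],"delta_rot":[0,0,0]}
    - {"grip":255,"linear":[-0.5,-0.037,0],"delta_rot":[0,0,0]}
    - {"grip":255,"linear":[-0.6,-0.045,0],"delta_rot":[0,0,0]}
    - {"grip":255,"linear":[-0.8,-0.06,0],"delta_rot":[0,0,0]}
    - {"grip":255,"linear":[-1.0,-0.075,0],"delta_rot":[0,0,0]}
    - {"grip":255,"linear":[-1.2,-0.09,0],"delta_rot":[0,0,0]}
    - {"grip":255,"linear":[-1.4,-0.105,0],"delta_rot":[0,0,0]}

```text
time: 15.9
ee_pos: [0.5542, 0.0367, 0.0128]
tcp_rot: [-180.0, 0.0, -175.6]
wrist_force: [1.7, -0.9, -2.2]
opening: 0.0217
grasp_force: 39.7
```

```bash
python3 m2.py c8.png | grep -e time -e rim -e arms
```

```text
{'time': np.float64(15.9), 'ee_pos': array([0.5542, 0.0367, 0.0128]), 'tcp_rot': array([-1.799992e+02,  9.000000e-04, -1.755784e+02]), 'opening': np.float64(0.0217), 'wrist_force': array([ 1.7205, -0.8846, -2.2332])}
scene arms 115 y [-18.2  24.1] mean [124.6   9.1] z 20.4 xmax 139.8
scene box rim [746.1  50.6] [380.7 182.8] 4.3
top arms 64 y [-18.4  22.3] mean [127.    2.8] z 21.2 xmax 139.7
top box rim [836.9  57.3] [202.7 180.2] 4.4
```

The box follows (18 mm for a 31 mm pull, with 1.7 N). I draw on another 70 mm.

Call:
play_rows:
  targets:
    - {"grip":255,"linear":[-0.3,-0.022,0],"delta_rot":[0,0,0]}
    - {"grip":255,"linear":[-0.7,-0.052,0],"delta_rot":[0,0,0]}
    - {"grip":255,"linear":[-1.1,-0.082,0],"delta_rot":[0,0,0]}
    - {"grip":255,"linear":[-1.5,-0.112,0],"delta_rot":[0,0,0]}
    - {"grip":255,"linear":[-1.9,-0.142,0],"delta_rot":[0,0,0]}
    - {"grip":255,"linear":[-2.3,-0.172,0],"delta_rot":[0,0,0]}
    - {"grip":255,"linear":[-2.7,-0.202,0],"delta_rot":[0,0,0]}
    - {"grip":255,"linear":[-3.1,-0.232,0],"delta_rot":[0,0,0]}
    - {"grip":255,"linear":[-3.4,-0.255,0],"delta_rot":[0,0,0]}
    - {"grip":255,"linear":[-3.6,-0.27,0],"delta_rot":[0,0,0]}

```text
time: 17.3
ee_pos: [0.5181, 0.034, 0.0128]
tcp_rot: [180.0, -0.0, -175.6]
wrist_force: [2.7, -1.6, -3.4]
opening: 0.0216
grasp_force: 39.6
```

Call:
play_rows:
  targets:
    - {"grip":255,"linear":[-0.3,-0.022,0],"delta_rot":[0,0,0]}
    - {"grip":255,"linear":[-0.7,-0.052,0],"delta_rot":[0,0,0]}
    - {"grip":255,"linear":[-1.1,-0.082,0],"delta_rot":[0,0,0]}
    - {"grip":255,"linear":[-1.5,-0.112,0],"delta_rot":[0,0,0]}
    - {"grip":255,"linear":[-1.9,-0.142,0],"delta_rot":[0,0,0]}
    - {"grip":255,"linear":[-2.3,-0.172,0],"delta_rot":[0,0,0]}
    - {"grip":255,"linear":[-2.7,-0.202,0],"delta_rot":[0,0,0]}
    - {"grip":255,"linear":[-3.1,-0.232,0],"delta_rot":[0,0,0]}
    - {"grip":255,"linear":[-3.3,-0.247,0],"delta_rot":[0,0,0]}
    - {"grip":255,"linear":[-3.4,-0.255,0],"delta_rot":[0,0,0]}

```text
time: 18.3
ee_pos: [0.4843, 0.0315, 0.0129]
tcp_rot: [180.0, 0.0, -175.6]
wrist_force: [2.6, 1.0, -2.4]
opening: 0.0215
grasp_force: 39.6
```

```bash
python3 m2.py c9.png | grep -e time -e rim -e arms
python3 - <<'E'
from h import *
p=bot.camera("scene");save(p,"s9.png",(150,110,350,270),4)
for n in("scene","top"):
  p=bot.camera(n);C=cloud(p);ok=p["range_z"]>0
  ax=np.array([np.cos(np.radians(4.3)),np.sin(np.radians(4.3))]);ay=np.array([-ax[1],ax[0]])
  L=np.stack([(C[...,:2]-[.667,.045])@ax,(C[...,:2]-[.667,.045])@ay],-1)*1000;z=C[...,2]*1000
  for s in(-1,1):
    m=ok&(abs(L[...,1]-s*101)<7)&(z>33)&(z<48)&(L[...,0]>-60); print(n,"rail front",np.percentile(L[m][:,0],1).round(1))
  m=ok&(abs(L[...,1])<85)&(abs(L[...,1])>30)&(z>95)&(z<122)&(L[...,0]>-60); print(n,"box front",np.percentile(L[m][:,0],1).round(1))
E
```

```text
{'time': np.float64(18.3), 'ee_pos': array([0.4843, 0.0315, 0.0129]), 'tcp_rot': array([ 1.799942e+02,  1.190000e-02, -1.755697e+02]), 'opening': np.float64(0.0215), 'wrist_force': array([ 2.5899,  1.0135, -2.3933])}
scene arms 99 y [-18.7  24. ] mean [121.7   8.8] z 20.5 xmax 136.7
scene box rim [765.4  52.1] [201.8 183.4] 4.2
top arms 95 y [-18.9  22.4] mean [119.7   3.6] z 20.3 xmax 140.0
top box rim [767.2  52. ] [201.2 180.1] 4.3
scene rail front 196.0
scene rail front 16.7
scene box front -0.3
top rail front 16.7
top rail front 18.3
top box front -0.0
```

View pics/s9.png

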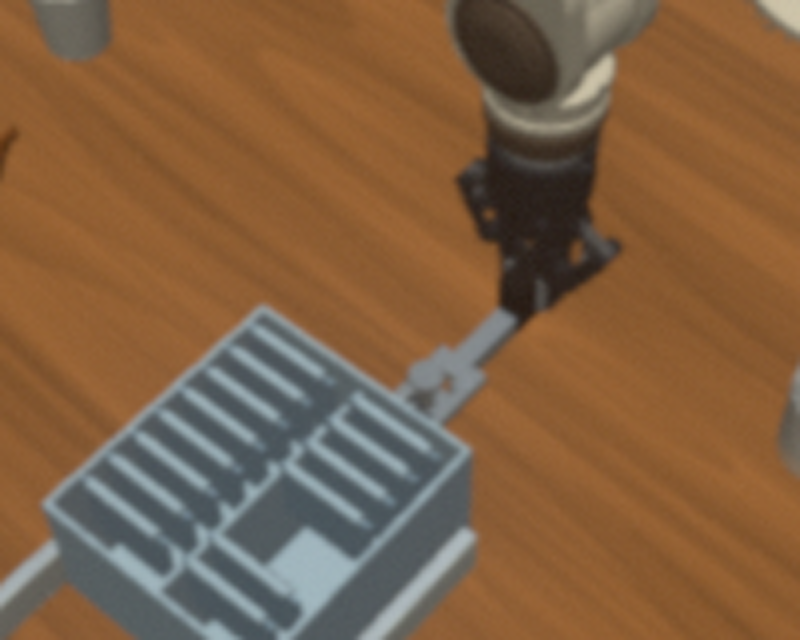

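The box front is about 17 mm past the rail ends with the hook still hitched. I set the hook down, let go and lift away.

Call:
play_rows:
  targets:
    - {"grip":255,"linear":[0.1,0.007,-0.05],"delta_rot":[0,0,0]}
    - {"grip":255,"linear":[0.1,0.007,-0.12],"delta_rot":[0,0,0]}
    - {"grip":255,"linear":[0.1,0.007,-0.14],"delta_rot":[0,0,0]}
    - {"grip":255,"linear":[0.1,0.007,-0.14],"delta_rot":[0,0,0]}

```text
time: 19.25
ee_pos: [0.4854, 0.0316, 0.0116]
tcp_rot: [180.0, 0.0, -175.6]
wrist_force: [-1.0, 0.5, 2.1]
opening: 0.0213
grasp_force: 40.2
```

Call:
play_rows:
  targets:
    - {"grip":140,"linear":[0,0,0],"delta_rot":[0,0,0]}
    - {"grip":100,"linear":[0,0,0],"delta_rot":[0,0,0]}
    - {"grip":60,"linear":[0,0,0],"delta_rot":[0,0,0]}
    - {"grip":30,"linear":[0,0,0],"delta_rot":[0,0,0]}
    - {"grip":0,"linear":[0,0,0],"delta_rot":[0,0,0]}
    - {"grip":0,"linear":[0,0,0],"delta_rot":[0,0,0]}
    - {"grip":0,"linear":[0,0,0],"delta_rot":[0,0,0]}

```text
time: 19.95
ee_pos: [0.4854, 0.0315, 0.0114]
tcp_rot: [-180.0, -0.0, -175.6]
wrist_force: [0.8, 0.2, 0.1]
opening: 0.0857
grasp_force: 0.0
```

Call:
play_rows:
  targets:
    - {"grip":0,"linear":[0,0,1],"delta_rot":[0,0,0]}
    - {"grip":0,"linear":[0,0,3],"delta_rot":[0,0,0]}
    - {"grip":0,"linear":[0,0,6],"delta_rot":[0,0,0]}
    - {"grip":0,"linear":[0,0,10],"delta_rot":[0,0,0]}
    - {"grip":0,"linear":[-2,0,14],"delta_rot":[0,0,0]}
    - {"grip":0,"linear":[-6,-3,16],"delta_rot":[0,0,0]}
    - {"grip":0,"linear":[-10,-8,17],"delta_rot":[0,0,0]}
    - {"grip":0,"linear":[-13,-12,17],"delta_rot":[0,0,0]}
    - {"grip":0,"linear":[-15,-16,17],"delta_rot":[0,0,0]}
    - {"grip":0,"linear":[-15,-16,17],"delta_rot":[0,0,0]}

```text
time: 20.95
ee_pos: [0.3333, -0.1311, 0.1828]
tcp_rot: [-179.9, 0.1, -175.8]
wrist_force: [0.9, -0.2, -0.2]
opening: 0.0853
grasp_force: 0.0
```

Run:
```python
from h import *
o=bot.get_obs();print(o["time"],o["ee_pos"],o["wrist_force"])
a=bot.camera("scene");b=bot.camera("top")
f=lambda i:cv2.resize(i,(400,400),interpolation=cv2.INTER_CUBIC)
cv2.imwrite("pics/fin.png",np.hstack([f(b["color"][130:290,170:330]),f(a["color"][160:260,210:310])])[:,:,::-1])
for p in(a,b):
  C=cloud(p);ok=p["range_z"]>0
  m=ok&(abs(C[...,0]-.484)<.06)&(abs(C[...,1]-.031)<.05)&(C[...,2]>.042)&(C[...,2]<.07); q=C[m]
  print("grip top",len(q),q.mean(0).round(4),cv2.minAreaRect((q[:,:2]*1000).astype(np.float32)))
  m=ok&(abs(C[...,0]-.60)<.06)&(abs(C[...,1]-.04)<.03)&(C[...,2]>.034)&(C[...,2]<.048); q=C[m];print("head",q.mean(0).round(4),np.ptp(q,0).round(3))
```

```text
20.95 [ 0.3333372  -0.13109498  0.18279239] [ 0.90622173 -0.17310255 -0.20258888]
grip top 143 [0.4859 0.0334 0.05  ] ((484.6651306152344, 32.572998046875), (59.27972412109375, 22.508182525634766), 5.593443870544434)
head [0.6046 0.0407 0.0428] [0.027 0.025 0.01 ]
grip top 163 [0.4855 0.0308 0.0493] ((485.2714538574219, 30.731731414794922), (57.71643829345703, 21.67906379699707), 5.697348117828369)
head [0.6052 0.0394 0.0415] [0.023 0.023 0.012]
```

View pics/fin.png

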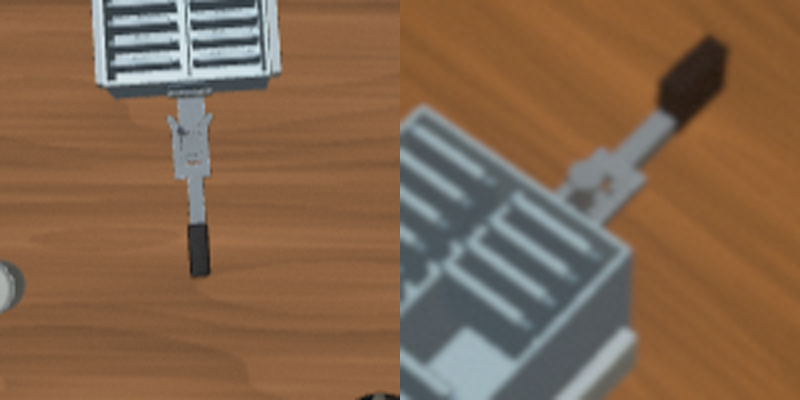

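The hook lies flat with its grip top at 50 mm. The pin is about 14 mm ahead of the seat behind the latch, the box front is out past the rails, and the arm is clear.

```bash
python3 -c "
from workcell import bot
print(bot.job_done())"
```

```text
the job is handed in; nothing more can be done
None
```

The hook is latched on the pin and the box front was drawn about 17 mm past the rail ends; the hook was left lying flat and released, and the job was handed in at about 21 s (no verdict was returned).

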